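# Slide the load switch home in its test dock

### The job

The orange load switch lies askew on the black plate of the test dock, in front of the lane. Without lifting it, use the fingertips to square it up and push it steadily and gently down the lane between the two aluminium guide rails until its far end rests against the two rear stops, then take the hand away. The bare edges of the rails score the casing, so the switch must not touch either rail on the way, and the relay, the visor clip and the spade connectors beside the dock stay where they are.

Things in the scene. Friction and masses are not known exactly. Their poses are not given: they have to be found in the camera images.
- load_switch: Orange load switch, about 0.6 kg, lying loose on the dock plate: a box 165 mm long (x), 107 wide (y); 44 high at bezel and fins, orange sides 38 high. Pale grey bezel on the robot-side end (-x); a dark plug 54 mm wide with brass blades sticks out 16 mm from the far end (+x) and passes between the stops. Origin: centre of underside. Slides with dry friction, 2 to 6 N.
- switch_face (a point): Middle of the flat outer face of the pale grey bezel (107 mm wide, 44 mm high), the face to push; 82.5 mm behind the switch's origin, 22 mm above its underside.
- switch_nose (a point): Middle of the lower edge of the far end of the orange casing (the plug not counted), 82.5 mm ahead of the switch's origin, at its underside.
- test_dock: Fixed dock on the bench: black plate 435 mm long (x from -250 to +185), 205 wide, top at z = 8 mm, with two rails and two stops on it. Origin: at bench height, below the middle of the lane's mouth; x points down the lane, away from the robot, y left across it, z up. Before the mouth (x < 0) the plate is bare.
- left_rail: Aluminium angle fixed on the dock, +y side of the lane: upright leg 4 mm thick, 30 mm high above the plate, 165 mm long (dock x 0 to 165), inner face at y = +61.5 mm; a 3 mm thick foot reaches outwards to y = +85.5 mm. Its origin and axes are the dock's.
- right_rail: The same on the -y side, inner face at y = -61.5 mm. The lane is 123 mm wide: 8 mm to spare on either side of a centred, squared-up switch. Its origin and axes are the dock's.
- lane_mouth (a point): Middle of the lane's mouth (the line through the robot-side ends of the rails), on the plate's top; axes as the dock's. The front faces of the two rear stops lie 155 mm down the lane from it: rubber-padded, fixed, hard lugs 26 mm wide, 34 mm high, centred 50 mm either side. With the switch home its bezel face stands 10 mm out of the mouth, on the robot's side.
- relay: Bystander: plug-in relay with black base and clear cover, 42 x 42 x 64 mm high, loose on the bench. Origin: centre of its underside.
- visor_clip: Bystander: red polycarbonate visor clip, a bent strip 55 x 22 x 25 mm, loose on the bench. Origin: centre of its underside.
- spade_a: Bystander: zinc spade connector 40 x 14 x 9 mm, loose on the bench. Origin: on its underside near its middle.
- spade_b: Bystander: the second such spade connector.
Mind the look-alikes: they are no part of the job. Leave any blue or brown look-alike of the load_switch alone.

How it is judged:
On the way:
1. the squared-up switch is entering the lane, its far end past the mouth (x of switch_nose in the frame of lane_mouth between 0.01 and 0.135 m and angle between the x axis of load_switch and the x axis of test_dock, either way round below 0.12 rad), for 0.05 s.
At the end, for the whole second after the job is handed in: The switch lies flat and at rest in the lane between the rails, its far end within 4 mm of the rear stops, and the hand is clear of it (x of switch_nose in the frame of lane_mouth above 0.151 m and y of switch_nose in the frame of lane_mouth between -0.009 and 0.009 m and angle between the x axis of load_switch and the x axis of test_dock, either way round below 0.12 rad and z of switch_nose in the frame of lane_mouth below 0.003 m and linear speed of load_switch below 0.01 m/s); the robot touches nothing.
It fails at once if the switch touched a guide rail (contact force between load_switch and left_rail above 0.3 N or contact force between load_switch and right_rail above 0.3 N).
It fails at once if the switch was lifted off the plate or tipped up (z of load_switch in the frame of test_dock above 0.013 m or angle between load_switch's own z axis and vertical above 0.08 rad).
It fails at once if the switch was flung or rammed instead of pushed steadily (faster than 0.25 m/s) (linear speed of load_switch above 0.25 m/s).
It fails at once if the switch was pressed, squeezed or jammed with more than 60 N (contact force between any of the fingers, the arm and load_switch above 60 N).
It fails at once if the relay, the visor clip or a spade connector was moved (over 15 mm) (distance of any of relay, visor_clip, spade_a, spade_b from where it was at the start of the episode above 0.015 m).
It also fails if it takes over 58 s, if anything falls off the work surface, if the arm or the gripper's body presses on something with over 40 N, if the wrist force passes 120 N, or if a joint passes its speed limit or range.

### The arm

A 6-joint arm with a two-finger parallel gripper is mounted at the origin on the work surface. World frame = base frame: x ahead of the robot, y to its left, z up, the work surface at z = 0. Lengths are in m, angles in rad, forces in N, time in s.
With the tool pointing down it reaches from about 0.35 to 0.775 m from the base axis. Payload 7.3 kg.
Tool frame: the origin (TCP) lies midway between the tips of the shut fingers; the grasp point (between the pads) lies 19 mm behind it (robot.grip_depth is the z of the grasp point in the tool frame, in m); z points along the fingers, y is the line along which they close (so a half turn about z gives the same grasp; the last joint's range is limited). The gripper opens to 92 mm and grips with 3 to 60 N. Pads are 19 mm wide; open, the fingers measure 130 mm over their backs; the gripper's body (75 mm by 190 mm) begins 47 mm behind the grasp point.
Start: joints at [1.082, 0.342, 1.524, -0, 1.275, -0.146], TCP at [0.176, 0.494, 0.227] pointing down, gripper open.
Joint ranges: [-2.53, 2.53], [-0.77, 2.02], [0.04, 2.7], [-1, 4.14], [0.28, 2.66], [-3.11, 3.11]. Speed limits (rad/s): [2.57, 2.57, 3.14, 3.14, 3.14, 3.14].

### API

Orientations are given as [roll, pitch, yaw] about the fixed x, y, z axes, in that order (R = Rz(yaw) Ry(pitch) Rx(roll)).
In Python, from cell import robot, viewer gives the robot as it stands.
- The arm moves only by the tool step_arm, never from a script. Its argument "increments" is a list of rows, each an object with "delta_pos": the shift along the tool's x, y, z in cm, a list of three; "dr": the turn, a rotation vector about the tool's x, y, z in degrees, a list of three; "fingers": the closure, from -1 (fully open) to 1 (shut), so that 0 is half open. In form: [{"delta_pos": [tx, ty, tz], "dr": [wx, wy, wz], "fingers": fingers}, ...]. A call has exactly 5 rows; each row is the pose to reach, as a shift and turn from the pose commanded when the call began, along the tool's axes at that moment; what a row does not reach only later rows make up. A row lasts 1/8 s, in which the tool goes at most 62.5 mm and 10.7 degrees, less where a joint would pass 70% of its speed; a pose out of reach is approached as far as the arm can. A call with a gripper value outside its range is refused whole. The fingers move at their own pace and stop on an object; "newtons" is the grip in N (left out, the last holds). Time passes only in rows, so rows that repeat a pose let the fingers close, or fill a call up. It gives the time, the measured TCP pose, the force, the opening and the grip force at its end, in the units of the state.
- robot.observe(): the state, without advancing time (a new reading comes with each control period).
- viewer.read_camera(name): name is "side" or "top" or "wrist"; returns the picture (480x640x3 uint8, red, green, blue); there is no depth.
- viewer.camera_params(name): a dict with "K" (3x3 intrinsics, pixels), "k1" (the pictures are not rectified: a ray, as slopes to the right and down, at radius r is drawn at 1 + k1 r^2 times it, then the intrinsics apply), "T" (4x4, takes a point from camera to world coordinates). Camera axes: x right, y down, z forward; pixel columns grow to the right and rows downward; lengths in m; the calibration is good to about 2 mm. A picture is of the moment at which its call begins: read the wrist's pose just before it. camera_params takes no time and is no camera call; for the wrist camera it gives the pose at the moment of the call.
- robot.hand_in(): hands the job in; it is judged then, once.
The state is a dict: "time": time; "qpos": joint angles; "qvel": joint speeds; "joint_efforts": joint torques, N m; "tool_pos": TCP position; "tool_rot": TCP orientation; "contact_force": force on the tool from outside, world axes, zero at the start; "torque": the same for the moment, N m; "opening": finger opening in m; "grip_force": force on a finger pad.
Only numpy, scipy, OpenCV 4.12 (cv2) and the standard library are available. Lean on these libraries where they do the work, as an engineer would, in place of code of your own. Each camera call takes 0.05 s, during which the arm holds its last target. There are 200 camera calls.

## Working session

There is one attempt and no reset: what is moved stays moved. The work goes in short steps, Python scripts to look and compute and a tool call to move; the robot and the scene stay as the last step left them, time stands still between calls to the robot, and variables do not carry over. Pictures are saved under pics/ and viewed, at most 12 in all, crops included, and the job is handed in when it is done.

Besides the shell and the picture viewer there is one more tool, called after "Emit:" by a JSON object that holds its "name" and its "arguments", one argument or row to a line. step_arm: Moves the arm, as the interface text tells. Its arguments: {"type":"object","properties":{"increments":{"type":"array"},"newtons":{"type":"number"}},"required":["increments"]}

```bash
mkdir -p pics; ls
cat > h.py <<'E'
import numpy as np,cv2
from cell import robot,viewer
def ray(c,uv):
    p=viewer.camera_params(c) if isinstance(c,str) else c
    K=np.array(p["K"],float);T=np.array(p["T"])
    d=np.array([(uv[0]-K[0,2])/K[0,0],(uv[1]-K[1,2])/K[1,1]]);u=d.copy()
    for _ in range(30):u=d/(1+p["k1"]*(u@u))
    return T[:3,3],T[:3,:3]@np.array([*u,1])
def at(c,uv,z):
    o,d=ray(c,uv);return (o+d*(z-o[2])/d[2]).round(4)
def proj(c,P):
    p=viewer.camera_params(c);K=np.array(p["K"]);T=np.array(p["T"])
    q=T[:3,:3].T@(np.array(P)-T[:3,3]);u=q[:2]/q[2];u=u*(1+p["k1"]*(u@u))
    return np.array([K[0,0]*u[0]+K[0,2],K[1,1]*u[1]+K[1,2]])
def snap(c,n):
    i=viewer.read_camera(c);cv2.imwrite(f"pics/{n}.png",i[:,:,::-1]);return i
E
python3 - <<'E'
from h import *
np.set_printoptions(precision=4,suppress=True)
snap("top","t0");snap("side","s0")
for c in("top","side"):print(viewer.camera_params(c))
s=robot.observe();print(s["time"],s["tool_pos"],s["tool_rot"],s["opening"])
E
```

```text
pics
{'K': array([[597.8927,   0.    , 309.3248],
       [  0.    , 597.8927, 243.6264],
       [  0.    ,   0.    ,   1.    ]]), 'k1': -0.011455024436038868, 'T': array([[-0.0621, -0.9742,  0.2171,  0.2826],
       [-0.9981,  0.0617, -0.0089,  0.0142],
       [-0.0047, -0.2173, -0.9761,  0.9897],
       [ 0.    ,  0.    ,  0.    ,  1.    ]])}
{'K': array([[442.4382,   0.    , 318.5183],
       [  0.    , 442.4382, 239.4535],
       [  0.    ,   0.    ,   1.    ]]), 'k1': -0.03195804730371271, 'T': array([[ 0.9914, -0.0532,  0.1194,  0.3986],
       [-0.1295, -0.5224,  0.8428, -0.6006],
       [ 0.0176, -0.851 , -0.5248,  0.4369],
       [ 0.    ,  0.    ,  0.    ,  1.    ]])}
0.1 [0.1763 0.4942 0.2261] [-3.1403 -0.0002  2.7988] 0.09193440411952726
```

View pics/t0.png

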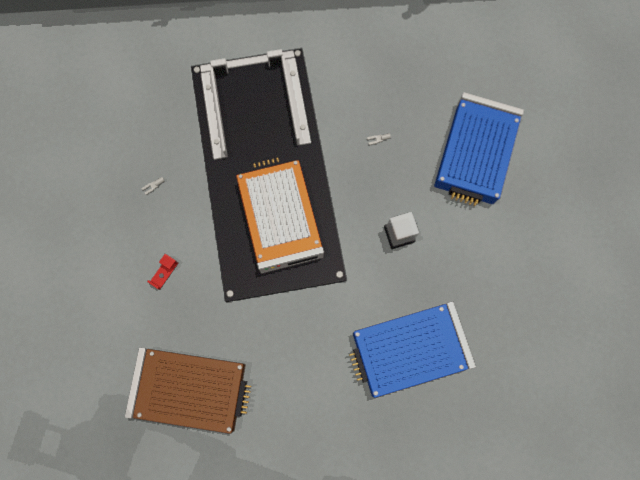

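View pics/s0.png

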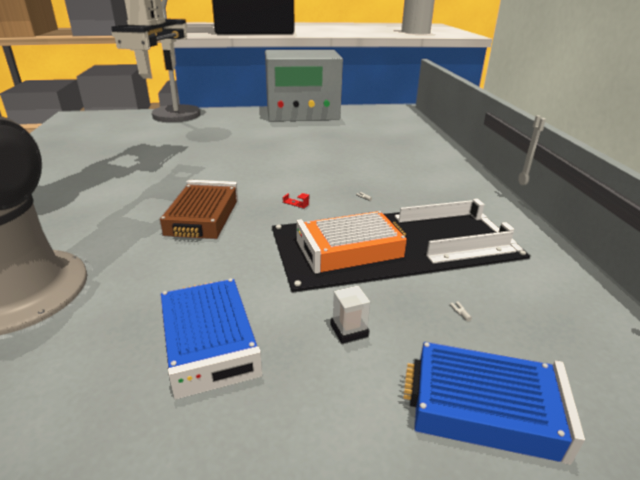

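The top view shows the orange switch near (280,215), the lane mouth near (220,158)–(308,143), and the stops at (220,66) and (276,57). I'll enlarge these.

Run:
```python
import cv2
i=cv2.imread("pics/t0.png")
cv2.imwrite("pics/c1.png",cv2.resize(i[40:160,190:350],None,fx=5,fy=5,interpolation=cv2.INTER_CUBIC))
cv2.imwrite("pics/c2.png",cv2.resize(i[155:305,190:350],None,fx=4,fy=4,interpolation=cv2.INTER_CUBIC))
```

```text
(no output)
```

View pics/c1.png

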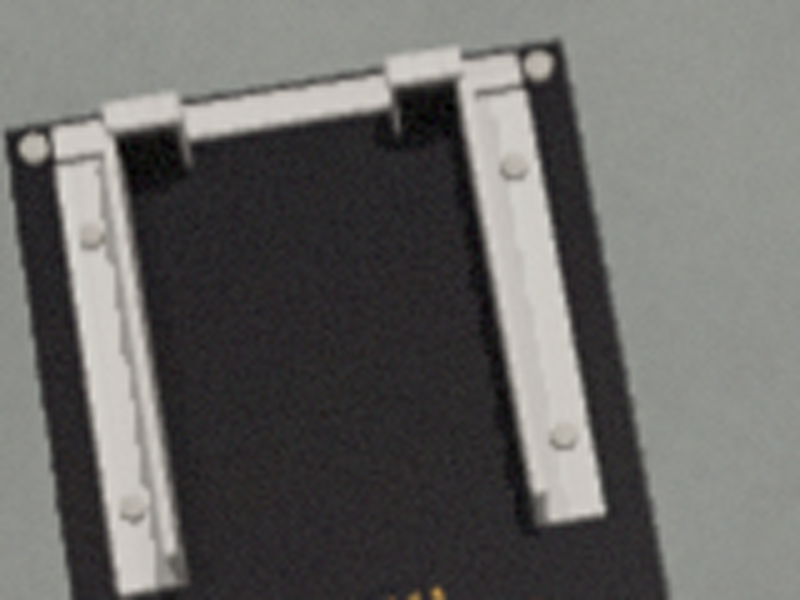

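View pics/c2.png

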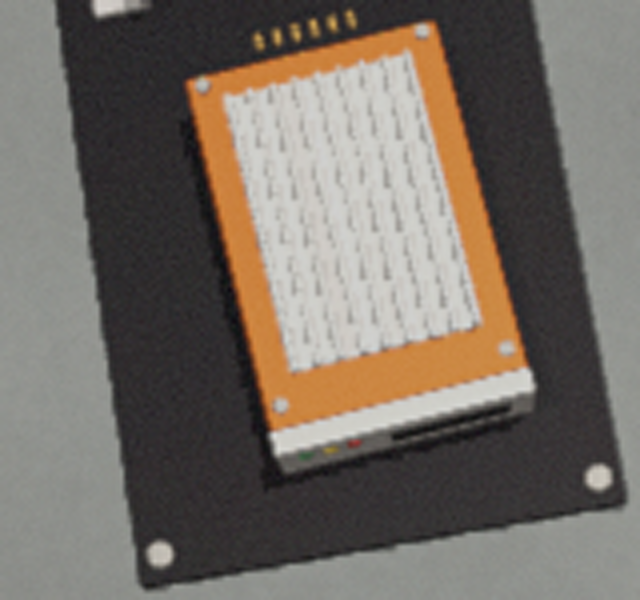

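Crop 1 gives the plate's far corners at (8,130) and (560,40), and the foot front corners at (120,595) and (606,515). Crop 2 gives the near plate corners at (142,588) and (625,505), orange far top corners at (188,80) and (435,22), and bezel bottom corners at (285,474) and (533,412). I'll fit the poses from these.

```bash
cat > fit.py <<'E'
from h import *
from scipy.optimize import least_squares
def c(o,s,x,y):return np.array([(x+.5)/s-.5+o[0],(y+.5)/s-.5+o[1]])
A=lambda x,y:c((190,40),5,x,y)
B=lambda x,y:c((190,155),4,x,y)
def fit(pts,p0,cam="top",z0=0):
    def pr(p):
        C,S=np.cos(p[2]),np.sin(p[2])
        return np.array([proj(cam,[p[0]+C*x-S*y,p[1]+S*x+C*y,z+z0]) for _,(x,y,z) in pts])
    m=np.array([a for a,_ in pts])
    r=least_squares(lambda p:(pr(p)-m).ravel(),p0,loss="soft_l1")
    return r.x,(pr(r.x)-m)
def rel(d,s):
    C,S=np.cos(d[2]),np.sin(d[2]);e=s[:2]-d[:2]
    return np.array([C*e[0]+S*e[1],-S*e[0]+C*e[1],s[2]-d[2]])
E
python3 - <<'E'
from fit import *
np.set_printoptions(precision=4,suppress=True)
d,r=fit([(A(8,130),(.185,.1025,.008)),(A(560,40),(.185,-.1025,.008)),(B(142,588),(-.25,.1025,.008)),(B(625,505),(-.25,-.1025,.008)),
 (A(120,595),(0,.0855,.011)),(A(606,515),(0,-.0855,.011)),(A(188,580),(0,.0615,.008))],[.5,0,0])
print(d,r.ravel())
s,r=fit([(B(188,80),(.0825,.0535,.038)),(B(435,22),(.0825,-.0535,.038)),(B(272,458),(-.0825,.0535,.044)),(B(533,392),(-.0825,-.0535,.044)),
 (B(285,474),(-.0825,.0535,0)),(B(533,412),(-.0825,-.0535,0))],[.4,0,0],z0=.008)
print(s,r.ravel());print("rel",rel(d,s), "deg",np.degrees(rel(d,s)[2]))
for u,z in(((403,228),.06),((162,272),.02),((378,139),.008),((153,185),.008)):print(at("top",u,z))
E
```

```text
[0.6714 0.0766 0.1099] [-0.66   -0.3349  0.7843 -0.2391 -0.8158  0.2843  0.7396 -0.1201 -0.0935
 -0.2164 -0.1581 -0.2659  0.2362  1.1382]
[0.5463 0.052  0.1835] [-0.5384 -0.0889  0.2395 -0.5135  0.4861 -0.3215  0.3273  0.1131 -0.4299
  0.3354 -0.1457  0.4361]
rel [-0.1271 -0.0108  0.0736] deg 4.219401504041647
[ 0.5056 -0.1457  0.06  ]
[0.4659 0.2505 0.02  ]
[ 0.6807 -0.1264  0.008 ]
[0.6214 0.2676 0.008 ]
```

```bash
cat > go.py <<'E'
import sys
from h import *
from scipy.spatial.transform import Rotation as Ro
np.set_printoptions(precision=3,suppress=True)
D=np.array([.6714,.0766,.1099])
def w(x,y):
    C,S=np.cos(D[2]),np.sin(D[2]);return np.array([D[0]+C*x-S*y,D[1]+S*x+C*y])
def go(x,y,z,yaw):  # dock metres, world z, yaw rel. dock (tool yaw)
    s=robot.observe();R=Ro.from_euler("xyz",s["tool_rot"]);T=Ro.from_euler("xyz",[np.pi,0,D[2]+yaw])
    e=np.array([*w(x,y),z])-s["tool_pos"]
    print("dpos",R.inv().apply(e)*100,"dr",np.degrees((R.inv()*T).as_rotvec()))
def where():
    s=robot.observe();e=s["tool_pos"][:2]-D[:2];C,S=np.cos(D[2]),np.sin(D[2])
    print("t",s["time"],"dock xy",C*e[0]+S*e[1],C*e[1]-S*e[0],"z",s["tool_pos"][2],"rot",s["tool_rot"],"yaw rel",s["tool_rot"][2]-D[2],"F",s["contact_force"],s["opening"])
if __name__=="__main__":
    where();go(*map(float,sys.argv[1:4]),np.radians(float(sys.argv[4])))
E
python3 go.py -.127 -.097 .12 90
```

```text
t 0.1 dock xy -0.446328466427101 0.46934466074153236 z 0.22614924140788925 rot [-3.14  -0.     2.799] yaw rel 2.688891787200086 F [-0.282 -0.131 -0.59 ] 0.09193440411952726
dpos [-53.49  -36.949  10.652] dr [-0.071  0.031 64.062]
```

Emit:
{"name": "step_arm", "arguments": {
  "increments": [
    {"delta_pos": [-4, -2.8, 0.5], "dr": [0, 0, 6], "fingers": -0.3},
    {"delta_pos": [-8.5, -6, 1], "dr": [0, 0, 12], "fingers": -0.3},
    {"delta_pos": [-13, -9, 2], "dr": [0, 0, 18], "fingers": -0.3},
    {"delta_pos": [-17.5, -12, 3], "dr": [0, 0, 24], "fingers": -0.3},
    {"delta_pos": [-22, -15, 4], "dr": [0, 0, 30], "fingers": -0.3}
  ]
}}

```text
time: 0.72
tool_pos: [0.3339, 0.2778, 0.1863]
tool_rot: [3.142, -0.0, 2.272]
contact_force: [0.8, 1.4, 0.1]
opening: 0.0596
grip_force: 0.0
```

```bash
python3 go.py -.127 -.097 .12 90
```

```text
t 0.725 dock xy -0.313422421480673 0.23695986647381367 z 0.18633000274315198 rot [ 3.142 -0.     2.272] yaw rel 2.162086981806283 F [0.819 1.399 0.073] 0.059620608046785865
dpos [-38.118  -3.139   6.631] dr [ 0.001 -0.004 33.878]
```

Emit:
{"name": "step_arm", "arguments": {
  "increments": [
    {"delta_pos": [-4.5, -0.4, 0.5], "dr": [0, 0, 7], "fingers": -0.3},
    {"delta_pos": [-9, -0.8, 1], "dr": [0, 0, 14], "fingers": -0.3},
    {"delta_pos": [-14, -1.2, 2], "dr": [0, 0, 21], "fingers": -0.3},
    {"delta_pos": [-19, -1.6, 3], "dr": [0, 0, 28], "fingers": -0.3},
    {"delta_pos": [-24, -2.0, 4], "dr": [0, 0, 34], "fingers": -0.3}
  ]
}}

```text
time: 1.35
tool_pos: [0.474, 0.082, 0.1462]
tool_rot: [-3.141, -0.0, 1.678]
contact_force: [1.1, 0.4, 0.4]
opening: 0.0599
grip_force: 0.0
```

```bash
python3 go.py -.127 -.097 .12 90
```

```text
t 1.35 dock xy -0.19557356073112245 0.02696528802795322 z 0.14623001568204191 rot [-3.141 -0.     1.678] yaw rel 1.5681006480260051 F [1.123 0.387 0.394] 0.059856033882082944
dpos [-12.379   6.891   2.619] dr [-0.016 -0.012 -0.154]
```

Emit:
{"name": "step_arm", "arguments": {
  "increments": [
    {"delta_pos": [-3, 1.7, 0.6], "dr": [0, 0, 0], "fingers": -0.3},
    {"delta_pos": [-7, 4, 1.3], "dr": [0, 0, 0], "fingers": -0.3},
    {"delta_pos": [-11, 6.2, 2.2], "dr": [0, 0, 0], "fingers": -0.3},
    {"delta_pos": [-12.4, 6.9, 2.6], "dr": [0, 0, 0], "fingers": -0.3},
    {"delta_pos": [-12.4, 6.9, 2.6], "dr": [0, 0, 0], "fingers": -0.3}
  ]
}}

```text
time: 1.98
tool_pos: [0.5553, -0.0324, 0.12]
tool_rot: [-3.14, -0.001, 1.68]
contact_force: [-2.1, 1.2, 0.2]
opening: 0.0596
grip_force: 0.0
```

```bash
python3 go.py -.127 -.097 .02 90; python3 -c "
from h import *
snap('wrist','w1');print(viewer.camera_params('wrist'))"
```

```text
t 1.975 dock xy -0.12734515135257468 -0.09564636119519614 z 0.11997358380784534 rot [-3.14  -0.001  1.68 ] yaw rel 1.570502710612863 F [-2.074  1.239  0.161] 0.05963538019031368
dpos [-0.143  0.05   9.997] dr [-0.089 -0.047 -0.017]
{'K': array([[379.37954462,   0.        , 321.95044708],
       [  0.        , 379.37954462, 241.75177329],
       [  0.        ,   0.        ,   1.        ]]), 'k1': 0.012423186529549235, 'T': array([[ 0.99390198,  0.10598131,  0.03044365,  0.54556457],
       [ 0.11024417, -0.94942928, -0.29399026,  0.04912276],
       [-0.00225338,  0.29555374, -0.95532346,  0.27742655],
       [ 0.        ,  0.        ,  0.        ,  1.        ]])}
```

View pics/w1.png

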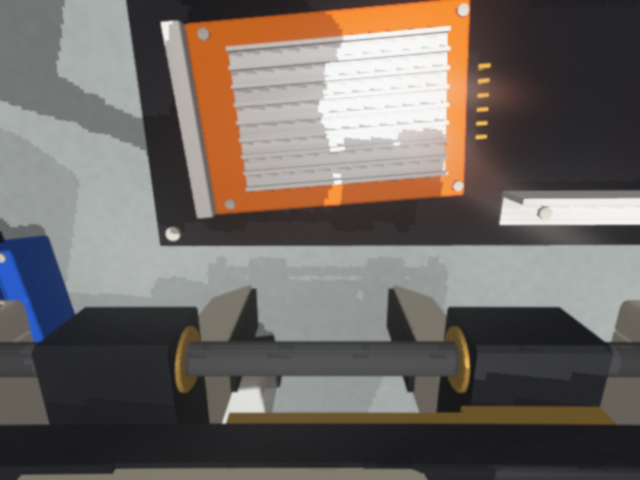

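The wrist view shows the switch's near long side from (213,213) to (465,197), the right rail's mouth end at (502,205), and the fingers (~200–450 px) clear of the switch. I'll descend and push sideways.

Emit:
{"name": "step_arm", "arguments": {
  "increments": [
    {"delta_pos": [-0.1, 0, 2.5], "dr": [0, 0, 0], "fingers": -0.3},
    {"delta_pos": [-0.1, 0, 5], "dr": [0, 0, 0], "fingers": -0.3},
    {"delta_pos": [-0.1, 0, 7.5], "dr": [0, 0, 0], "fingers": -0.3},
    {"delta_pos": [-0.1, 0, 9.2], "dr": [0, 0, 0], "fingers": -0.3},
    {"delta_pos": [-0.1, 0, 10], "dr": [0, 0, 0], "fingers": -0.3}
  ]
}}

```text
time: 2.65
tool_pos: [0.5553, -0.0322, 0.0203]
tool_rot: [-3.141, -0.0, 1.683]
contact_force: [-0.1, 0.7, -1.4]
opening: 0.0597
grip_force: 0.0
```

Emit:
{"name": "step_arm", "arguments": {
  "increments": [
    {"delta_pos": [0.3, 0, 0], "dr": [0, 0, 0], "fingers": -0.3},
    {"delta_pos": [0.6, 0, 0], "dr": [0, 0, 0], "fingers": -0.3},
    {"delta_pos": [0.9, 0, 0], "dr": [0, 0, 0], "fingers": -0.3},
    {"delta_pos": [1.2, 0, 0], "dr": [0, 0, 0], "fingers": -0.3},
    {"delta_pos": [1.5, 0, 0], "dr": [0, 0, 0], "fingers": -0.3}
  ]
}}

```text
time: 3.28
tool_pos: [0.5542, -0.018, 0.0209]
tool_rot: [3.141, 0.0, 1.682]
contact_force: [-0.4, -0.1, -0.6]
opening: 0.0596
grip_force: 0.0
```

```bash
python3 go.py -.127 -.063 .02 90
```

```text
t 3.275 dock xy -0.12683399550578128 -0.08122196459270431 z 0.020895890028531896 rot [3.141 0.    1.682] yaw rel 1.5718790163815344 F [-0.372 -0.109 -0.56 ] 0.059620376783743836
dpos [ 1.822 -0.015  0.09 ] dr [0.02  0.    0.062]
```

Emit:
{"name": "step_arm", "arguments": {
  "increments": [
    {"delta_pos": [0.25, 0, 0], "dr": [0, 0, 0], "fingers": -0.3},
    {"delta_pos": [0.5, 0, 0], "dr": [0, 0, 0], "fingers": -0.3},
    {"delta_pos": [0.75, 0, 0], "dr": [0, 0, 0], "fingers": -0.3},
    {"delta_pos": [1.0, 0, 0], "dr": [0, 0, 0], "fingers": -0.3},
    {"delta_pos": [1.3, 0, 0], "dr": [0, 0, 0], "fingers": -0.3}
  ]
}}

```text
time: 3.9
tool_pos: [0.5527, -0.0053, 0.0207]
tool_rot: [-3.142, 0.0, 1.682]
contact_force: [-0.3, -2.7, 0.6]
opening: 0.0597
grip_force: 1.5
```

```bash
python3 go.py -.127 -.063 .02 90; python3 -c "
from h import *
i=snap('top','t2');cv2.imwrite('pics/c3.png',cv2.resize(i[155:305,190:350,::-1],None,fx=4,fy=4,interpolation=cv2.INTER_CUBIC))"
```

```text
t 3.9 dock xy -0.12697358028928074 -0.06837758914177537 z 0.020743416804037487 rot [-3.142  0.     1.682] yaw rel 1.57186069211558 F [-0.348 -2.748  0.567] 0.05968956602330333
dpos [ 0.538 -0.002  0.074] dr [-0.002  0.004  0.061]
```

View pics/c3.png

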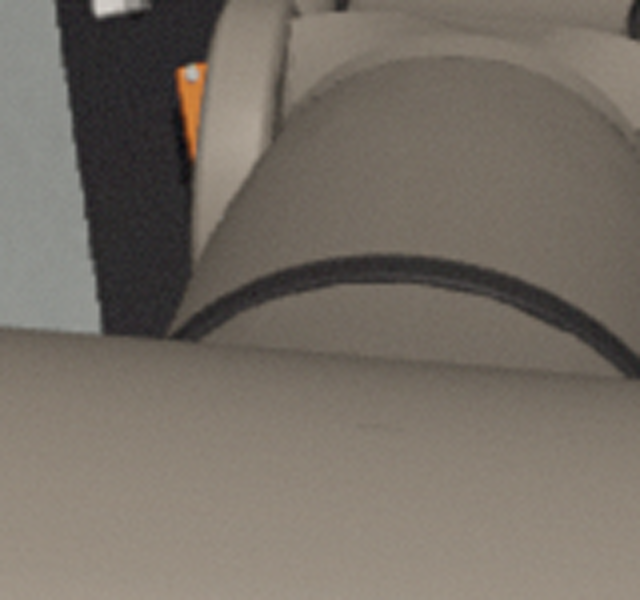

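The arm hides most of it; the far-left orange corner at (178,70) has moved left, so the push is working (about 2.7 N). I'll finish the side push and back off.

Emit:
{"name": "step_arm", "arguments": {
  "increments": [
    {"delta_pos": [0.15, 0, 0], "dr": [0, 0, 0], "fingers": -0.3},
    {"delta_pos": [0.3, 0, 0], "dr": [0, 0, 0], "fingers": -0.3},
    {"delta_pos": [0.45, 0, 0], "dr": [0, 0, 0], "fingers": -0.3},
    {"delta_pos": [0.5, 0, 0], "dr": [0, 0, 0], "fingers": -0.3},
    {"delta_pos": [0.5, 0, 0], "dr": [0, 0, 0], "fingers": -0.3}
  ]
}}

```text
time: 4.58
tool_pos: [0.5523, -0.0003, 0.0207]
tool_rot: [3.141, -0.0, 1.682]
contact_force: [-0.9, -3.0, 0.9]
opening: 0.0596
grip_force: 1.2
```

Emit:
{"name": "step_arm", "arguments": {
  "increments": [
    {"delta_pos": [-0.5, 0, 0], "dr": [0, 0, 0], "fingers": -0.3},
    {"delta_pos": [-2, 0, 0], "dr": [0, 0, 0], "fingers": -0.3},
    {"delta_pos": [-3, 0, -4], "dr": [0, 0, 0], "fingers": -0.3},
    {"delta_pos": [-3, 0, -10], "dr": [0, 0, 0], "fingers": -0.3},
    {"delta_pos": [-3, 0, -10], "dr": [0, 0, 0], "fingers": -0.3}
  ]
}}

```text
time: 5.2
tool_pos: [0.5586, -0.0316, 0.1254]
tool_rot: [3.132, 0.003, 1.681]
contact_force: [0.2, -0.2, -0.1]
opening: 0.0596
grip_force: 0.0
```

Run:
```python
from h import *
import pickle
from go import where
where();pickle.dump(viewer.camera_params('wrist'),open('wp.pkl','wb'))
i=snap('wrist','w2');cv2.imwrite('pics/c4.png',cv2.resize(i[0:250,100:550,::-1],None,fx=1.75,fy=1.75,interpolation=cv2.INTER_CUBIC))
```

```text
t 5.2 dock xy -0.1239905760848782 -0.09518687441056771 z 0.12537570288599606 rot [3.132 0.003 1.681] yaw rel 1.5709970158073294 F [ 0.182 -0.223 -0.119] 0.05964485621076042
```

View pics/c4.png

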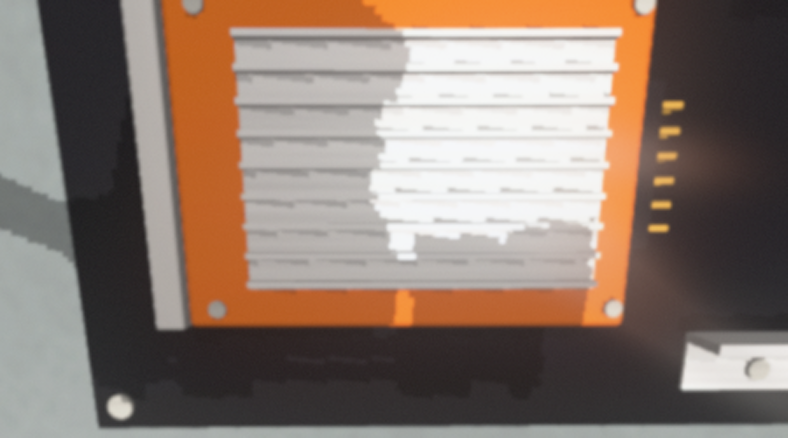

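Near side of switch runs (157,329)→(621,325) in the crop and the plate edge runs (98,428)→, so it looks nearly square. I'll quantify it within the same picture.

```bash
python3 - <<'E'
import pickle
from fit import *
p=pickle.load(open('wp.pkl','rb'))
D=np.array([.6714,.0766,.1099])
for n,(x,y),z in[("plate corner -250,-102.5",(98,428),.008),("foot 0,-85.5",(681,389),.011),("rail tip top 0,-61.5",(688,333),.038),("bezel near",(157,329),.052),("orange far near",(621,325),.046),("bezel/orange",(190,326),.046),("plate edge far",(788,425),.008)]:
    q=at(p,c((100,0),1.75,x,y),z);print(n,(rel(D,np.array([q[0],q[1],D[2]]))*1000).round(1)[:2])
E
python3 go.py -.24 0 .125 0
```

```text
plate corner -250,-102.5 [-249.1 -101. ]
foot 0,-85.5 [ -0.6 -83.4]
rail tip top 0,-61.5 [-13.3 -55.1]
bezel near [-204.4  -51. ]
orange far near [-41.3 -50.8]
bezel/orange [-194.7  -51. ]
plate edge far [  49.3 -100.4]
t 5.25 dock xy -0.1256882069360159 -0.09456297459123997 z 0.12272914930862111 rot [3.137 0.001 1.681] yaw rel 1.5711041096239242 F [-0.139 -0.059 -0.1  ] 0.059903646762657414
dpos [  9.46  -11.427  -0.293] dr [ 0.268 -0.161 90.018]
```

Emit:
{"name": "step_arm", "arguments": {
  "increments": [
    {"delta_pos": [1, -2, -1], "dr": [0, 0, 9], "fingers": -0.3},
    {"delta_pos": [3, -5, -1], "dr": [0, 0, 18], "fingers": -0.3},
    {"delta_pos": [5, -8, -1], "dr": [0, 0, 27], "fingers": -0.3},
    {"delta_pos": [7, -10, -1], "dr": [0, 0, 36], "fingers": -0.3},
    {"delta_pos": [9, -11.4, -1], "dr": [0, 0, 45], "fingers": -0.3}
  ]
}}

```text
time: 5.88
tool_pos: [0.4303, 0.0469, 0.1293]
tool_rot: [-3.139, 0.002, 0.891]
contact_force: [-0.0, -0.7, -1.0]
opening: 0.0598
grip_force: 0.0
```

Emit:
{"name": "step_arm", "arguments": {
  "increments": [
    {"delta_pos": [0, 0, 0], "dr": [0, 0, 9], "fingers": -0.3},
    {"delta_pos": [0, 0, 0], "dr": [0, 0, 18], "fingers": -0.3},
    {"delta_pos": [0, 0, 0], "dr": [0, 0, 27], "fingers": -0.3},
    {"delta_pos": [0, 0, 0], "dr": [0, 0, 36], "fingers": -0.3},
    {"delta_pos": [0, 0, 0], "dr": [0, 0, 45], "fingers": -0.3}
  ]
}}

```text
time: 6.5
tool_pos: [0.4313, 0.0464, 0.1293]
tool_rot: [-3.141, 0.003, 0.106]
contact_force: [0.2, -0.1, 0.6]
opening: 0.0599
grip_force: 0.0
```

```bash
python3 go.py -.24 0 .022 0
```

```text
t 6.5 dock xy -0.24195933714468043 -0.0036657881346428 z 0.12926257602734934 rot [-3.141  0.003  0.106] yaw rel -0.004358706733453954 F [ 0.157 -0.136  0.603] 0.05991960589060301
dpos [ 0.226 -0.36  10.726] dr [-0.042  0.17  -0.25 ]
```

Emit:
{"name": "step_arm", "arguments": {
  "increments": [
    {"delta_pos": [0, -0.4, 3], "dr": [0, 0, 0], "fingers": -0.3},
    {"delta_pos": [0, -0.4, 6], "dr": [0, 0, 0], "fingers": -0.3},
    {"delta_pos": [0, -0.4, 8.5], "dr": [0, 0, -0.2], "fingers": -0.3},
    {"delta_pos": [0, -0.4, 10], "dr": [0, 0, -0.2], "fingers": -0.3},
    {"delta_pos": [0, -0.4, 10.6], "dr": [0, 0, -0.2], "fingers": -0.3}
  ]
}}

```text
time: 7.12
tool_pos: [0.4303, 0.0505, 0.0229]
tool_rot: [-3.141, 0.004, 0.114]
contact_force: [0.5, 0.2, 0.4]
opening: 0.0597
grip_force: 0.0
```

Emit:
{"name": "step_arm", "arguments": {
  "increments": [
    {"delta_pos": [0.4, 0, 0], "dr": [0, 0, 0], "fingers": -0.3},
    {"delta_pos": [0.8, 0, 0], "dr": [0, 0, 0], "fingers": -0.3},
    {"delta_pos": [1.2, 0, 0], "dr": [0, 0, 0], "fingers": -0.3},
    {"delta_pos": [1.6, 0, 0], "dr": [0, 0, 0], "fingers": -0.3},
    {"delta_pos": [2.0, 0, 0], "dr": [0, 0, 0], "fingers": -0.3}
  ]
}}

```text
time: 7.75
tool_pos: [0.4521, 0.0529, 0.0249]
tool_rot: [-3.142, -0.0, 0.115]
contact_force: [0.0, 0.1, -0.2]
opening: 0.0595
grip_force: 0.0
```

```bash
python3 go.py -.18 0 .022 0
```

```text
t 7.75 dock xy -0.22059857458701218 0.0005432628619976843 z 0.02492117064719215 rot [-3.142 -0.     0.115] yaw rel 0.004614194168798602 F [ 0.027  0.118 -0.248] 0.05951901402253999
dpos [4.059 0.073 0.294] dr [-0.    -0.029  0.264]
```

Emit:
{"name": "step_arm", "arguments": {
  "increments": [
    {"delta_pos": [0.5, 0, 0.1], "dr": [0, 0, 0.25], "fingers": -0.3},
    {"delta_pos": [1.0, 0.05, 0.2], "dr": [0, 0, 0.25], "fingers": -0.3},
    {"delta_pos": [1.5, 0.05, 0.3], "dr": [0, 0, 0.25], "fingers": -0.3},
    {"delta_pos": [2.1, 0.05, 0.3], "dr": [0, 0, 0.25], "fingers": -0.3},
    {"delta_pos": [2.7, 0.05, 0.3], "dr": [0, 0, 0.25], "fingers": -0.3}
  ]
}}

```text
time: 8.38
tool_pos: [0.4791, 0.0556, 0.0215]
tool_rot: [-3.141, -0.0, 0.11]
contact_force: [-2.0, -0.4, -2.2]
opening: 0.0594
grip_force: 1.1
```

Emit:
{"name": "step_arm", "arguments": {
  "increments": [
    {"delta_pos": [0.6, 0, 0], "dr": [0, 0, 0], "fingers": -0.3},
    {"delta_pos": [1.1, 0, 0], "dr": [0, 0, 0], "fingers": -0.3},
    {"delta_pos": [1.5, 0, 0], "dr": [0, 0, 0], "fingers": -0.3},
    {"delta_pos": [1.8, 0, 0], "dr": [0, 0, 0], "fingers": -0.3},
    {"delta_pos": [1.9, 0, 0], "dr": [0, 0, 0], "fingers": -0.3}
  ]
}}

```text
time: 9.0
tool_pos: [0.4975, 0.0576, 0.0218]
tool_rot: [-3.142, 0.0, 0.11]
contact_force: [-3.7, -0.5, 0.9]
opening: 0.06
grip_force: 1.5
```

```bash
python3 go.py -.12 0 .022 0
python3 - <<'E'
from h import *
import pickle
pickle.dump(viewer.camera_params('wrist'),open('wp.pkl','wb'))
snap('wrist','w3')
i=snap('top','t3');cv2.imwrite('pics/c5.png',cv2.resize(i[110:230,190:350,::-1],None,fx=5,fy=5,interpolation=cv2.INTER_CUBIC))
E
```

```text
t 9.0 dock xy -0.17492149637755725 0.00017718206415535953 z 0.021760863035726413 rot [-3.142  0.     0.11 ] yaw rel 0.00024346922257423298 F [-3.743 -0.464  0.888] 0.059976013120994084
dpos [ 5.492  0.019 -0.024] dr [-0.002  0.001  0.014]
```

View pics/w3.png

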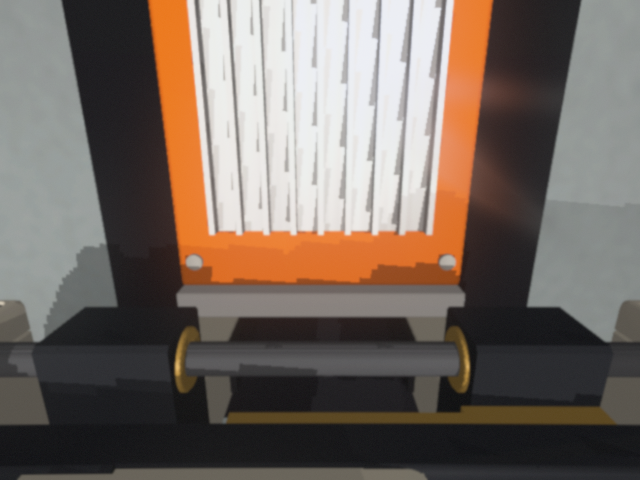

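The wrist view shows the casing centred: orange edges at 150/492 against plate edges at 62/580 in row 0, so both margins are 88 px. Lower down the margins are 67 and 69 px. I'll keep pushing.

Emit:
{"name": "step_arm", "arguments": {
  "increments": [
    {"delta_pos": [0.6, 0, 0], "dr": [0, 0, 0], "fingers": -0.3},
    {"delta_pos": [1.3, 0, 0], "dr": [0, 0, 0], "fingers": -0.3},
    {"delta_pos": [2.1, 0, 0], "dr": [0, 0, 0], "fingers": -0.3},
    {"delta_pos": [2.8, 0, 0], "dr": [0, 0, 0], "fingers": -0.3},
    {"delta_pos": [3.4, 0, 0], "dr": [0, 0, 0], "fingers": -0.3}
  ]
}}

```text
time: 9.72
tool_pos: [0.5317, 0.0614, 0.0217]
tool_rot: [-3.142, 0.0, 0.11]
contact_force: [-3.8, -0.6, 2.0]
opening: 0.0596
grip_force: 1.9
```

```bash
python3 go.py -.10 0 .022 0
python3 - <<'E'
from h import *
i=snap('wrist','w4');cv2.imwrite('pics/w4.png',i[0:320,:,::-1])
E
```

```text
t 9.725 dock xy -0.1405655676627833 0.00019831482535088638 z 0.021744461423906562 rot [-3.142  0.     0.11 ] yaw rel 0.0002607916474665073 F [-3.841 -0.584  1.99 ] 0.059629914968511916
dpos [ 4.057  0.021 -0.026] dr [-0.003  0.008  0.015]
```

View pics/w4.png

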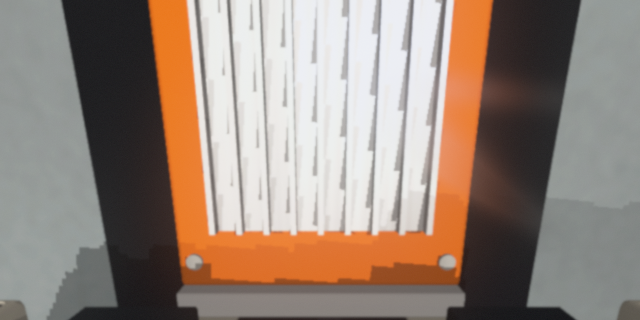

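The switch sits at the same pixels (edges 150/492, plate 62/580), so it is tracking straight. On down the lane.

Emit:
{"name": "step_arm", "arguments": {
  "increments": [
    {"delta_pos": [0.7, 0, 0], "dr": [0, 0, 0], "fingers": -0.3},
    {"delta_pos": [1.4, 0, 0], "dr": [0, 0, 0], "fingers": -0.3},
    {"delta_pos": [2.1, 0, 0], "dr": [0, 0, 0], "fingers": -0.3},
    {"delta_pos": [2.8, 0, 0], "dr": [0, 0, 0], "fingers": -0.3},
    {"delta_pos": [3.5, 0, 0], "dr": [0, 0, 0], "fingers": -0.3}
  ]
}}

```text
time: 10.4
tool_pos: [0.5665, 0.0652, 0.0217]
tool_rot: [-3.142, -0.0, 0.11]
contact_force: [-2.2, -0.6, -0.0]
opening: 0.0594
grip_force: 1.5
```

Emit:
{"name": "step_arm", "arguments": {
  "increments": [
    {"delta_pos": [0.7, 0, 0], "dr": [0, 0, 0], "fingers": -0.3},
    {"delta_pos": [1.4, 0, 0], "dr": [0, 0, 0], "fingers": -0.3},
    {"delta_pos": [2.1, 0, 0], "dr": [0, 0, 0], "fingers": -0.3},
    {"delta_pos": [2.8, 0, 0], "dr": [0, 0, 0], "fingers": -0.3},
    {"delta_pos": [3.5, 0, 0], "dr": [0, 0, 0], "fingers": -0.3}
  ]
}}

```text
time: 11.02
tool_pos: [0.6013, 0.0691, 0.0217]
tool_rot: [-3.142, -0.0, 0.11]
contact_force: [-2.5, -1.2, 0.2]
opening: 0.0598
grip_force: 1.4
```

```bash
python3 go.py -.02 0 .022 0
python3 - <<'E'
from h import *
i=snap('wrist','w5');cv2.imwrite('pics/w5.png',i[0:320,:,::-1])
E
```

```text
t 11.025 dock xy -0.07053892879232529 0.00021978141289331378 z 0.021700270590421865 rot [-3.142 -0.     0.11 ] yaw rel 0.00023240868490914668 F [-2.543 -1.245  0.182] 0.05977951675075464
dpos [ 5.054  0.023 -0.03 ] dr [-0.005 -0.002  0.013]
```

View pics/w5.png

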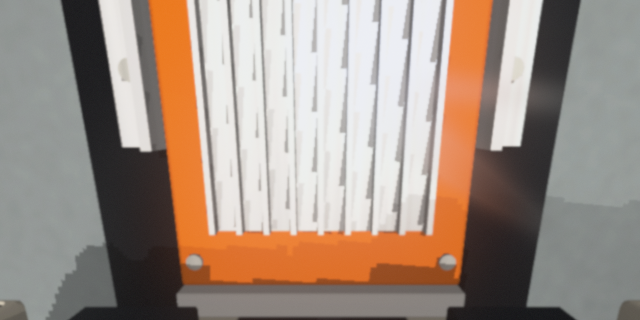

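The rails appear symmetric on both sides (ends near (150,150) and (490,150)) with even gaps. I'll close in on the stops and slow down.

Emit:
{"name": "step_arm", "arguments": {
  "increments": [
    {"delta_pos": [0.7, 0, 0], "dr": [0, 0, 0], "fingers": -0.3},
    {"delta_pos": [1.4, 0, 0], "dr": [0, 0, 0], "fingers": -0.3},
    {"delta_pos": [2.1, 0, 0], "dr": [0, 0, 0], "fingers": -0.3},
    {"delta_pos": [2.8, 0, 0], "dr": [0, 0, 0], "fingers": -0.3},
    {"delta_pos": [3.4, 0, 0], "dr": [0, 0, 0], "fingers": -0.3}
  ]
}}

```text
time: 11.7
tool_pos: [0.6351, 0.0728, 0.0218]
tool_rot: [-3.142, -0.0, 0.11]
contact_force: [-3.2, -0.6, 1.0]
opening: 0.0595
grip_force: 1.7
```

Emit:
{"name": "step_arm", "arguments": {
  "increments": [
    {"delta_pos": [0.3, 0, 0], "dr": [0, 0, 0], "fingers": -0.3},
    {"delta_pos": [0.6, 0, 0], "dr": [0, 0, 0], "fingers": -0.3},
    {"delta_pos": [0.8, 0, 0], "dr": [0, 0, 0], "fingers": -0.3},
    {"delta_pos": [1.0, 0, 0], "dr": [0, 0, 0], "fingers": -0.3},
    {"delta_pos": [1.2, 0, 0], "dr": [0, 0, 0], "fingers": -0.3}
  ]
}}

```text
time: 12.32
tool_pos: [0.6466, 0.0741, 0.0218]
tool_rot: [-3.142, -0.0, 0.11]
contact_force: [-3.3, -0.6, 1.7]
opening: 0.0595
grip_force: 1.8
```

```bash
python3 go.py -.02 0 .022 0
```

```text
t 12.325 dock xy -0.024931247341800133 0.0002219016095591328 z 0.021780845606641057 rot [-3.142 -0.     0.11 ] yaw rel 0.0002123871307565528 F [-3.347 -0.631  1.747] 0.059547475715267514
dpos [ 0.493  0.022 -0.022] dr [-0.003 -0.002  0.012]
```

Still only friction. I'll go in 1 mm steps until the force rises.

Emit:
{"name": "step_arm", "arguments": {
  "increments": [
    {"delta_pos": [0.1, 0, 0], "dr": [0, 0, 0], "fingers": -0.3},
    {"delta_pos": [0.2, 0, 0], "dr": [0, 0, 0], "fingers": -0.3},
    {"delta_pos": [0.3, 0, 0], "dr": [0, 0, 0], "fingers": -0.3},
    {"delta_pos": [0.4, 0, 0], "dr": [0, 0, 0], "fingers": -0.3},
    {"delta_pos": [0.4, 0, 0], "dr": [0, 0, 0], "fingers": -0.3}
  ]
}}

```text
time: 12.95
tool_pos: [0.6507, 0.0745, 0.0217]
tool_rot: [-3.142, -0.0, 0.11]
contact_force: [-2.6, -0.4, 1.3]
opening: 0.0597
grip_force: 1.5
```

Emit:
{"name": "step_arm", "arguments": {
  "increments": [
    {"delta_pos": [0.05, 0, 0], "dr": [0, 0, 0], "fingers": -0.3},
    {"delta_pos": [0.1, 0, 0], "dr": [0, 0, 0], "fingers": -0.3},
    {"delta_pos": [0.15, 0, 0], "dr": [0, 0, 0], "fingers": -0.3},
    {"delta_pos": [0.15, 0, 0], "dr": [0, 0, 0], "fingers": -0.3},
    {"delta_pos": [0.15, 0, 0], "dr": [0, 0, 0], "fingers": -0.3}
  ]
}}

```text
time: 13.58
tool_pos: [0.6511, 0.0746, 0.0218]
tool_rot: [-3.142, 0.002, 0.11]
contact_force: [-7.4, -0.4, 4.3]
opening: 0.0595
grip_force: 3.7
```

Emit:
{"name": "step_arm", "arguments": {
  "increments": [
    {"delta_pos": [0.05, 0, 0], "dr": [0, 0, 0], "fingers": -0.3},
    {"delta_pos": [0.1, 0, 0], "dr": [0, 0, 0], "fingers": -0.3},
    {"delta_pos": [0.1, 0, 0], "dr": [0, 0, 0], "fingers": -0.3},
    {"delta_pos": [0.1, 0, 0], "dr": [0, 0, 0], "fingers": -0.3},
    {"delta_pos": [0.1, 0, 0], "dr": [0, 0, 0], "fingers": -0.3}
  ]
}}

```text
time: 14.2
tool_pos: [0.651, 0.0746, 0.0218]
tool_rot: [-3.141, 0.004, 0.11]
contact_force: [-10.5, -1.4, 8.4]
opening: 0.0602
grip_force: 5.7
```

Emit:
{"name": "step_arm", "arguments": {
  "increments": [
    {"delta_pos": [-0.3, 0, 0], "dr": [0, 0, 0], "fingers": -0.3},
    {"delta_pos": [-1, 0, 0], "dr": [0, 0, 0], "fingers": -0.3},
    {"delta_pos": [-3, 0, 0], "dr": [0, 0, 0], "fingers": -0.3},
    {"delta_pos": [-5, 0, 0], "dr": [0, 0, 0], "fingers": -0.3},
    {"delta_pos": [-7, 0, -2], "dr": [0, 0, 0], "fingers": -0.3}
  ]
}}

```text
time: 14.82
tool_pos: [0.5819, 0.067, 0.0406]
tool_rot: [-3.141, 0.002, 0.11]
contact_force: [0.4, -0.1, 0.3]
opening: 0.0596
grip_force: 0.0
```

Emit:
{"name": "step_arm", "arguments": {
  "increments": [
    {"delta_pos": [-2, 0, -4], "dr": [0, 0, 0], "fingers": -0.3},
    {"delta_pos": [-5, 0, -9], "dr": [0, 0, 0], "fingers": -0.3},
    {"delta_pos": [-8, 0, -14], "dr": [0, 0, 0], "fingers": -0.3},
    {"delta_pos": [-10, 0, -17], "dr": [0, 0, 0], "fingers": -0.3},
    {"delta_pos": [-10, 0, -17], "dr": [0, 0, 0], "fingers": -0.3}
  ]
}}

```text
time: 15.45
tool_pos: [0.4846, 0.0561, 0.2144]
tool_rot: [3.141, -0.007, 0.11]
contact_force: [0.5, 0.4, -0.3]
opening: 0.0598
grip_force: 0.0
```

Run:
```python
from h import *
from go import where
where()
i=snap('top','t6');cv2.imwrite('pics/c6.png',cv2.resize(i[40:190,190:390,::-1],None,fx=4,fy=4,interpolation=cv2.INTER_CUBIC))
```

```text
t 15.45 dock xy -0.187889440527557 6.241059048269978e-05 z 0.2143662456648333 rot [ 3.141 -0.007  0.11 ] yaw rel 0.0001626300066553954 F [ 0.462  0.377 -0.29 ] 0.05982890674445416
```

View pics/c6.png

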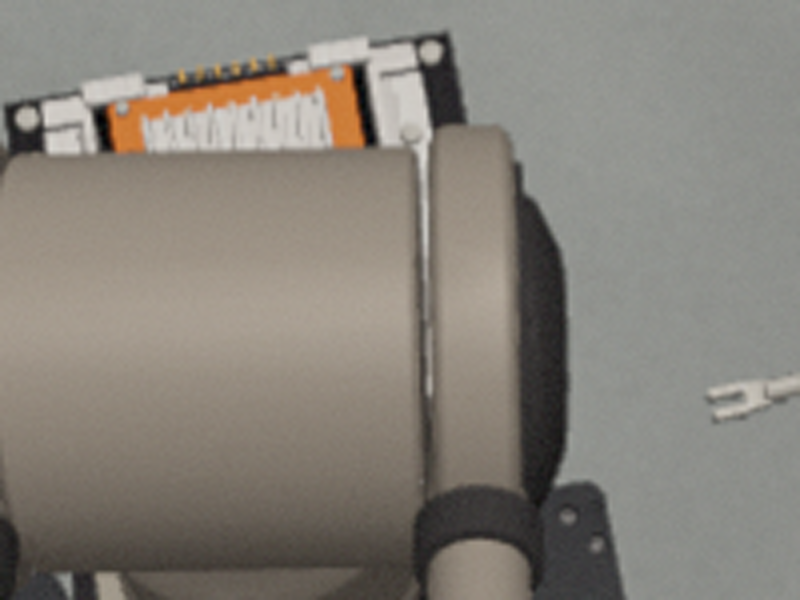

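The view shows the orange far edge, (107,110)–(352,68), tight against both stops at (113,90) and (338,50), with dark gaps to both rails. The hand is clear, so I'm handing in.

```bash
python3 -c "
from cell import robot
print(robot.hand_in())"
```

```text
the job is handed in; nothing more can be done
None
```

I squared up the switch and pushed it down the lane until its far end rested against both rear stops, then moved the hand clear and handed the job in at about 15.5 s; the hand-in returned no verdict.

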